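# Close the gauge case and tuck its flap under the lip

## Task

Close the grey gauge case on the measuring table: fold the open blue flap over until it lies flat on the case, then push the white ridge on its outer face so that the flap slides fully home with its tongue tucked beneath the yellow retaining lip. Use only the fingertips and be gentle: do not pinch or force the flap, and leave the ring gauge in the case and the things standing around it where they are. Finish with the robot clear of everything.

Things in the scene. Friction and masses are not known exactly. Their poses are not given: they have to be found in the camera images.
- case: Grey open-topped gauge case screwed to the table, 140 (its x) x 110 (y) x 45 mm high, walls 5 mm. Origin: centre of its underside, on the table. x points from the hinge side to the side with the yellow lip, z up; yaw and place vary. A steel hinge rail stands along each side at the hinge end (y = +-51 mm, 6 mm thick, x from -95 to -47 mm, top at 59 mm).
- flap (a joint): Angle of the blue flap about its hinge, rad: 0 = closed, lying flat; grows as it opens (1.57 = upright, more = leaning back away from the lip; stop at 2.2). Starts open, at 1.7 to 2.1. Friction hinge: it stays where it is left; under 2 N at its free end moves it. The face that is on top when closed looks away from the lip when the flap stands open.
- carriage (a joint): Slide of the flap and its hinge along the case's +x (towards the lip), m: 0 = fully back, 0.022 = home at its stop. Starts at 0 to 0.003; stays where it is left; about 2.5 N moves it. Fold the flap down while this is under 0.006, else the tongue lands on top of the lip; then raise the flap and push it back.
- hinge (a point): Middle of the hinge axis (a 6 mm steel pin along the case's y), 50 mm above the table; it moves with the slide.
- ridge (a point): White ridge on the flap's outer face: middle of the side that looks to the hinge (the side to push), 70 mm from the hinge axis, 7 mm above the flap's mid-plane. The ridge is 6 mm thick along the flap, 60 mm wide, 9 mm high. Flap closed: its upper face is 52 mm above the table, the ridge's top 61 mm. Axes: x from hinge to tongue, y along the hinge, z out of the outer face.
- tongue (a point): Middle of the end edge of the flap's tongue, in its mid-plane, 125 mm from the hinge axis. The flap is a stiff plate 4 mm thick, 92 mm wide; its last 17 mm, 50 mm wide, are the tongue. Axes as for the ridge.
- lip (a point): Yellow retaining lip: middle of its underside where its flat part begins, 56 mm above the table (4 mm above the closed flap's top). The lip is 60 mm wide, runs 22 mm from here along the case's x, top at 60 mm. A flared lead-in reaches 5 mm back towards the hinge, rising to 63 mm. Fully home, the tongue's end is 10 mm beyond this point. Axes as the case's.
- ring_gauge_mid (a point): Centre of a loose steel ring gauge lying in the case, outside diameter 48, hole 28, height 18 mm. Leave it.
- ref_sphere_mid (a point): Centre, half-way up, of a loose white reference ball on a round foot, 48 mm across, 62 mm high. Leave it.
- cleaner_mid (a point): Centre, half-way up, of a small amber bottle of cleaner with a red cap, 40 mm across, 85 mm high. Leave it.
- gauge_block_mid (a point): Centre of a loose brass block, 30 x 30 x 40 mm high. Leave it.

How it is judged (in metres and radians):
On the way, in this order (a step that is already met when the one before it is completed fails the run):
1. the flap is folded down flat, its tongue still short of the lip (value of joint flap below 0.1 rad and value of joint carriage below 0.012 m).
2. the flap is slid home, its tongue beneath the lip (value of joint flap below 0.045 rad and value of joint carriage above 0.018 m), for 0.2 s.
At the end, for the whole second after the job is handed in: The flap lies flat (within 0.045 rad) and slid home (18 mm or more of its 22 mm), the tongue's end under the lip and at rest; the ring gauge and the three things around the case are within 20 mm of where they stood (all of step 2 and x of tongue in the frame of lip above 0.004 m and z of tongue in the frame of lip below 0 m and velocity of joint flap between -0.05 and 0.05 rad/s and velocity of joint carriage between -0.005 and 0.005 m/s and distance of each of ring_gauge_mid, ref_sphere_mid, cleaner_mid, gauge_block_mid from where it was at the start of the episode below 0.02 m); the robot touches nothing.
It fails at once if the flap is pinched or forced (over 35 N between fingers and flap) (contact force between the fingers and flap above 35 N).
It fails at once if the ring gauge or a thing standing by is moved or lifted (over 20 mm) (distance of any of ring_gauge_mid, ref_sphere_mid, cleaner_mid, gauge_block_mid from where it was at the start of the episode above 0.02 m).
It also fails if it takes over 56 s, if anything falls off the work surface, if the arm or the gripper's body presses on something with over 40 N, if the wrist force passes 120 N, or if a joint passes its speed limit or range.

## Robot

A 7-joint arm with a two-finger parallel gripper is mounted at the origin on the work surface. World frame = base frame: x ahead of the robot, y to its left, z up, the work surface at z = 0. Lengths are in mm, angles in rad, forces in N, time in s.
With the tool pointing down it reaches from about 400 to 875 mm from the base axis. Payload 4.4 kg.
Tool frame: the origin (TCP) lies midway between the tips of the shut fingers; the grasp point (between the pads) lies behind it (ctrl.grip_depth is the z of the grasp point in the tool frame, in mm); z points along the fingers, y is the direction in which the jaws open and shut (so a half turn about z gives the same grasp; the last joint's range is limited). The gripper opens to 85 mm and grips with 20 to 120 N. Pads are 22 mm wide; open, the fingers measure 114 mm over their backs; the gripper's body (76 mm by 85 mm) begins 54 mm behind the grasp point. The pads swing forward as they close: fully open they stand 13 mm farther back than shut.
Start: joints at [-0.066, 0.628, 0.038, 1.517, -0.027, 0.996, -0.02], TCP at [650.014, 0.027, 231.313] pointing down, gripper open.
Joint ranges: [-3.06, 3.06], [-0.37, 2.12], [-1.25, 1.32], [0.18, 2.47], [-1.1, 4.24], [0.23, 1.98], [-2.94, 2.94]. Speed limits (rad/s): [2.57, 2.57, 3.14, 3.14, 3.14, 3.14, 3.14].

## Interface

Orientations are given as a rotation vector (axis times angle).
In Python, from bench import ctrl gives the robot as it stands.
- The arm moves only by the shell command python3 -m creep 'ROWS' [FORCE]. ROWS is JSON, a list of rows, each a list of 3 entries, a list of its own where there are three numbers: the turn, a rotation vector about the tool's x, y, z in degrees, then the shift along the tool's x, y, z in m, then the closure, from 0 (fully open) to 1 (shut). In form: [[[rx, ry, rz], [dx, dy, dz], grip], ...]. A call has 1 to 8 rows; each row shifts and turns the pose as measured when the row begins, along the tool's axes as they then stand; what a row does not reach is not made up. A row lasts 1/8 s, in which the tool goes at most 62.5 mm and 10.7 degrees, less where a joint would pass 70% of its speed; a pose out of reach is approached as far as the arm can. A call with a gripper value outside its range is refused whole. The fingers move at their own pace and stop on an object; FORCE is the grip in N (left out, the last holds). Time passes only in rows, so rows that do not move let the fingers close. It gives the time, the measured TCP pose, the force and the opening at its end, in the units of the state.
- ctrl.read_state(): the state, without advancing time (a new reading comes with each control period).
- ctrl.snapshot(name): name is "scene" or "side" or "wrist"; returns the picture (384x512x3 uint8, red, green, blue); there is no depth.
- ctrl.get_calibration(name): a dict with "fovy" (degrees; the focal length in pixels is half the picture's height over the tangent of half this angle, whatever the lens; pixels are square), "cx", "cy" (the principal point, pixels), "T" (4x4, takes a point from camera to world coordinates). Camera axes: x right, y down, z forward; pixel columns grow to the right and rows downward; lengths in mm; the calibration is good to about 2 mm. A picture is of the moment at which its call begins: read the wrist's pose just before it. get_calibration takes no time and is no camera call; for the wrist camera it gives the pose at the moment of the call.
- ctrl.finish_job(): hands the job in, once; it reports no verdict.
The state is a dict: "t": time; "qpos": joint angles; "dq": joint speeds; "tau": joint torques, N m; "ee_pos": TCP position; "tcp_rot": TCP orientation; "contact_force": force on the tool from outside, world axes, zero at the start; "wrist_torque": the same for the moment, N m; "finger_gap": finger opening in mm.
Only numpy, scipy, OpenCV 4.12 (cv2) and the standard library are available. Lean on these libraries where they do the work, as an engineer would, in place of code of your own. Each camera call takes 0.05 s, during which the arm holds its last target.

## Working session

There is one attempt and no reset: what is moved stays moved. The work goes in short steps, Python scripts to look and compute and a shell command to move; the robot and the scene stay as the last step left them, time stands still between calls to the robot, and variables do not carry over. Pictures are saved under pics/ and viewed, and the job is handed in when it is done.

```bash
ls; mkdir -p pics
python3 - <<'E'
from bench import ctrl
import cv2
s=ctrl.read_state();print(s)
for n in ("scene","side","wrist"):
    c=ctrl.get_calibration(n);print(n,c)
    im=ctrl.snapshot(n);cv2.imwrite(f"pics/{n}0.png",im[:,:,::-1])
E
```

```text
pics
{'t': 0.0, 'qpos': array([-0.0657896 ,  0.62932189,  0.03840749,  1.51839581, -0.0269773 ,
        0.99629321, -0.01999173]), 'dq': array([ 0.00101071, -0.0005365 ,  0.0001505 , -0.00050781,  0.00047177,
        0.0002757 ,  0.00067172]), 'tau': array([-1.11932164e-03, -5.63405585e+01,  1.22606792e+00, -1.93450052e+01,
        1.09587883e-02,  1.05136272e-02, -8.84369996e-06]), 'ee_pos': array([6.49363145e+02, 3.51694503e-02, 2.30395280e+02]), 'tcp_rot': array([-2.22046043e+00, -2.22054364e+00,  2.13645328e-03]), 'contact_force': array([ 0.15100418, -0.45636851, -0.69003975]), 'wrist_torque': array([-0.00747827, -0.00241037, -0.04801046]), 'finger_gap': 85.34432778776754}
scene {'fovy': 47.597842374307334, 'cx': 258.7650108334086, 'cy': 186.93221638885413, 'T': array([[-4.84379352e-01,  7.19993375e-01, -4.96977044e-01,
         8.86325655e+02],
       [ 8.74857983e-01,  3.98382211e-01, -2.75526993e-01,
         2.53474883e+02],
       [-3.90796374e-04, -5.68243921e-01, -8.22860069e-01,
         6.01810152e+02],
       [ 0.00000000e+00,  0.00000000e+00,  0.00000000e+00,
         
[... 182 characters left out ...]
01790e+02],
       [-7.80182053e-02,  6.03375738e-01, -7.93631450e-01,
         7.50469186e+02],
       [ 2.41654173e-02, -7.94679456e-01, -6.06548097e-01,
         5.58737268e+02],
       [ 0.00000000e+00,  0.00000000e+00,  0.00000000e+00,
         1.00000000e+00]])}
wrist {'fovy': 65.17723998863008, 'cx': 256.4956447284858, 'cy': 191.13456605759256, 'T': array([[ 9.99999409e-01, -2.21497306e-04, -1.06471358e-03,
         6.49320084e+02],
       [-5.11091000e-04, -9.59902533e-01, -2.80333489e-01,
         7.12267990e+01],
       [-9.59928146e-04,  2.80333868e-01, -9.59902079e-01,
         3.73887955e+02],
       [ 0.00000000e+00,  0.00000000e+00,  0.00000000e+00,
         1.00000000e+00]])}
```

View pics/scene0.png

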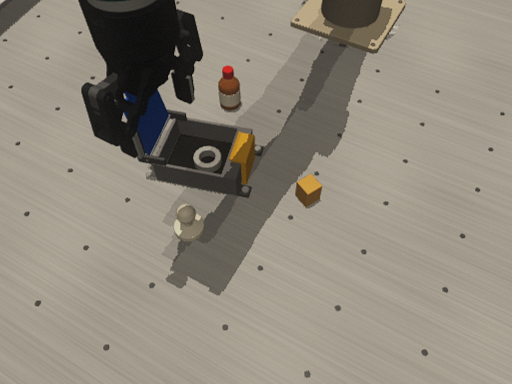

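View pics/side0.png

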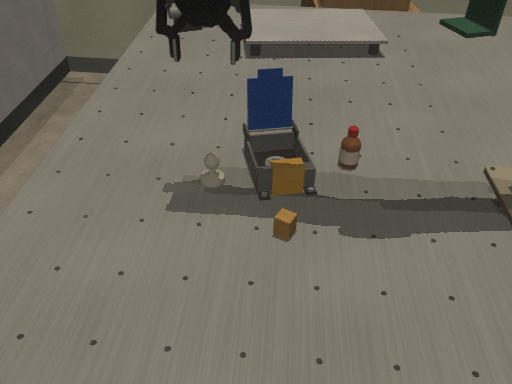

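View pics/wrist0.png

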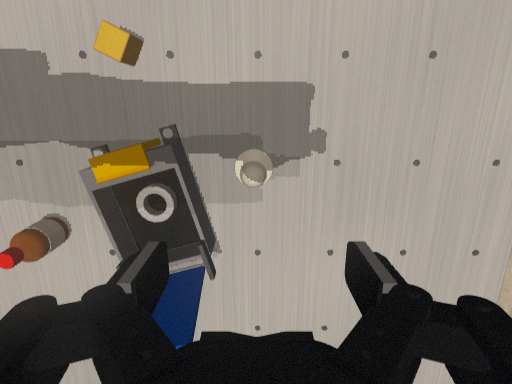

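The case lies left of centre in the wrist view, with the lip towards +y (about px (120,160)). The flap stands open towards -y, at px (180,305). I'll enlarge the pictures to pick points.

Run:
```python
import cv2
def crop(n,x0,y0,x1,y1,f,o):
    im=cv2.imread(f"pics/{n}.png")[y0:y1,x0:x1]
    im=cv2.convertScaleAbs(im,alpha=1.6,beta=20)
    im=cv2.resize(im,None,fx=f,fy=f,interpolation=cv2.INTER_CUBIC)
    for i in range(0,x1-x0,20): cv2.putText(im,str(x0+i),(i*f,10),0,.35,(0,255,0),1);cv2.line(im,(i*f,12),(i*f,18),(0,255,0),1)
    for i in range(0,y1-y0,20): cv2.putText(im,str(y0+i),(0,i*f+4),0,.35,(0,255,0),1);cv2.line(im,(24,i*f),(30,i*f),(0,255,0),1)
    cv2.imwrite(f"pics/{o}.png",im)
crop("wrist0",70,110,250,290,3,"w0c")
crop("side0",190,50,370,230,3,"s0c")
crop("scene0",100,80,280,220,4,"c0c")
```

```text
(no output)
```

View pics/w0c.png

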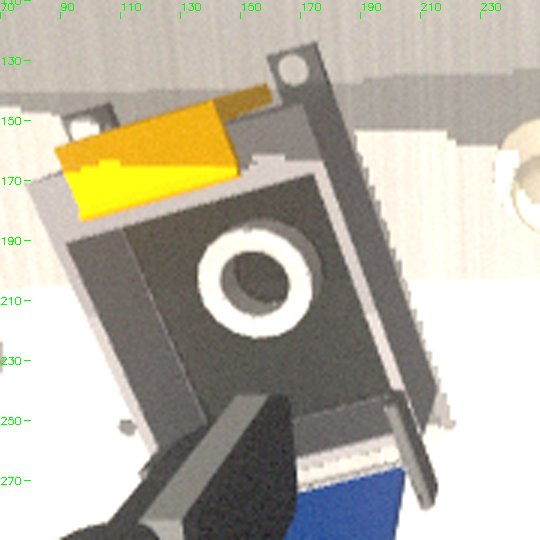

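View pics/s0c.png

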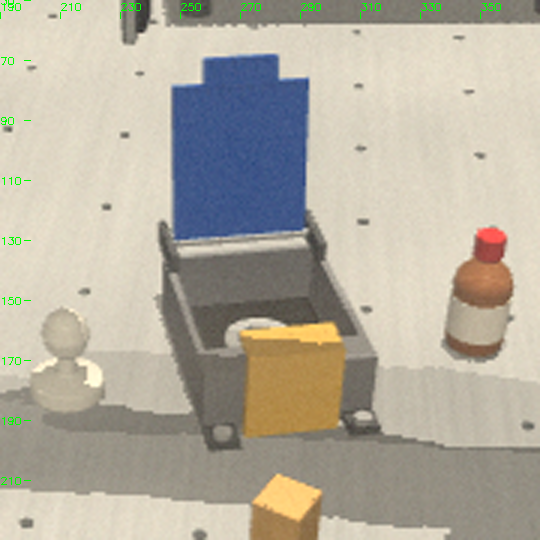

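View pics/c0c.png

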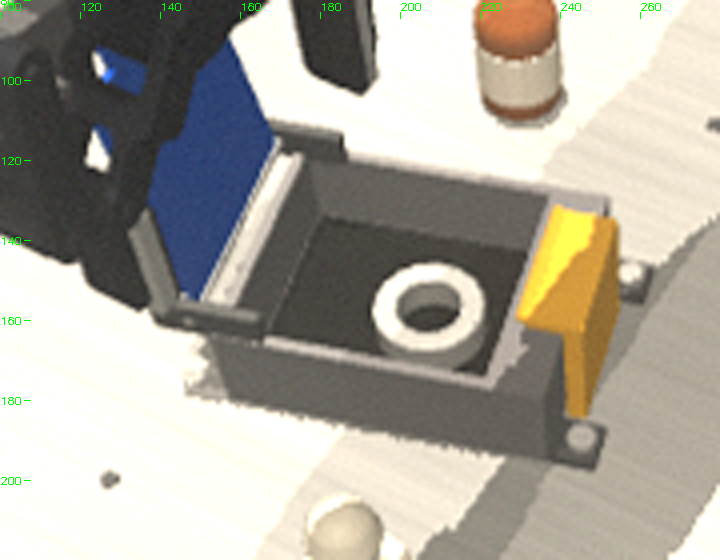

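```bash
cat > h.py <<'E'
import numpy as np, cv2
from bench import ctrl
def ray(c,uv):
    f=192/np.tan(np.radians(c['fovy']/2))
    d=c['T'][:3,:3]@np.array([(uv[0]-c['cx'])/f,(uv[1]-c['cy'])/f,1])
    return c['T'][:3,3],d/np.linalg.norm(d)
def onz(c,uv,z):
    o,d=ray(c,uv); return o+d*(z-o[2])/d[2]
def onplane(c,uv,p,n):
    o,d=ray(c,uv); return o+d*(np.dot(np.subtract(p,o),n)/np.dot(d,n))
E
python3 - <<'E'
from h import *
np.set_printoptions(precision=1,suppress=True)
W=ctrl.get_calibration("wrist");S=ctrl.get_calibration("side");C=ctrl.get_calibration("scene")
for nm,c,uv,z in [("W lipL out",W,(80.5,171),45),("W lipR out",W,(171,144),45),("W lipL in",W,(92.5,190.5),45),("W lipR in",W,(174.5,168.5),45),
 ("W hingeR in",W,(204,240),45),("C lip +y out",C,(252,130.5),45),("C lip-y out",C,(239,163),45),("C lip -y in",C,(221,175),45),("C -y hinge end in",C,(169,166),45),
 ("C rail-y end top",C,(165,160),59),("C rail+y end top",C,(185,114),59),("C rail+y back",C,(168,110.5),59),
 ("S lipR",S,(294+20,167.5),45),("S lipL",S,(257,168),45),
 ("W railR top near",W,(201,240),59),("W rail R back",W,(214,277),59),
 ("ring W",W,(155,203),23),("ref W",W,(254,168),31),("clean S",S,(349,150),42),("block S",S,(285,225),20),("block C",C,(309,190),20),("clean C",C,(229,90),42)]:
    print(nm,onz(c,uv,z))
E
```

```text
W lipL out [452.   -1.3  45. ]
W lipR out [555.8  28.8  45. ]
W lipL in [462. -24.  45.]
W lipR in [557.5   1.5  45. ]
W hingeR in [586.2 -85.8  45. ]
C lip +y out [453.2   0.2  45. ]
C lip-y out [524.4  16.3  45. ]
C lip -y in [558.9   3.5  45. ]
C -y hinge end in [584.1 -79.1  45. ]
C rail-y end top [585.  -83.3  59. ]
C rail+y end top [ 486.8 -112.5   59. ]
C rail+y back [ 494.1 -142.8   59. ]
S lipR [453.3  -1.6  45. ]
S lipL [558.7  12.   45. ]
W railR top near [585.4 -79.2  59. ]
W rail R back [ 598.4 -127.4   59. ]
ring W [524.  -46.5  23. ]
ref W [646.2  -0.9  31. ]
clean S [382.4 -75.   42. ]
block S [502.2 137.   20. ]
block C [500.9 132.6  20. ]
clean C [384.5 -87.4  42. ]
```

```bash
cat >> h.py <<'E'
a=np.radians(106); O=np.array([522.9,-52.2,0])
R=np.array([[np.cos(a),-np.sin(a),0],[np.sin(a),np.cos(a),0],[0,0,1]])
def loc(p): return R.T@(np.asarray(p)-O)
def wld(p): return R@np.asarray(p,float)+O
E
python3 - <<'E'
from h import *
np.set_printoptions(precision=1,suppress=True)
W=ctrl.get_calibration("wrist");S=ctrl.get_calibration("side");C=ctrl.get_calibration("scene")
print("flap bottom z50",[loc(onz(S,uv,50)) for uv in [(248,130),(291,127)]])
# each point lies in a known plane case-y = const
for uv,y in [((257.5,69.5),-25),((282,68),25),((247,78.5),-46),((292.5,76),46),((270,68.7),0)]:
    print("flap pt y",y,loc(onplane(S,uv,wld([0,y,0]),R[:,1])))
# lip yellow pts
for n,c,uvs in [("W",W,[(96,183),(149,168),(142,143),(88,158)]),("C",C,[(228,160),(237,132),(244,162),(253,134)]),("S",S,[(271,160),(301,157),(272,166),(304,164)])]:
    for uv in uvs: print("lip",n,uv,loc(onz(c,uv,63)),loc(onz(c,uv,60)))
E
```

```text
flap bottom z50 [array([-77.8, -43.8,  50. ]), array([-75.6,  47. ,  50. ])]
flap pt y -25 [-90.5 -25.  174.8]
flap pt y 25 [-95.4  25.  172.7]
flap pt y -46 [-87.  -46.  159.3]
flap pt y 46 [-90.1  46.  157. ]
flap pt y 0 [-91.7  -0.  174.4]
lip W (96, 183) [52.7 32.4 63. ] [52.4 34.2 60. ]
lip W (149, 168) [ 52.3 -28.3  63. ] [ 52.  -27.1  60. ]
lip W (142, 143) [ 78.8 -31.1  63. ] [ 78.7 -29.9  60. ]
lip W (88, 158) [79.8 29.  63. ] [79.8 30.8 60. ]
lip C (228, 160) [ 51.3 -31.8  63. ] [ 50.5 -29.5  60. ]
lip C (237, 132) [50.3 28.1 63. ] [49.5 30.7 60. ]
lip C (244, 162) [ 76.7 -30.   63. ] [ 76.1 -27.8  60. ]
lip C (253, 134) [77.  29.7 63. ] [76.3 32.3 60. ]
lip S (271, 160) [ 56.2 -27.4  63. ] [ 51.9 -26.3  60. ]
lip S (301, 157) [55.7 29.7 63. ] [51.4 31.2 60. ]
lip S (272, 166) [ 75.3 -30.1  63. ] [ 71.1 -28.9  60. ]
lip S (304, 164) [78.7 28.7 63. ] [74.5 30.2 60. ]
```

```bash
python3 -m creep '[[[0,0,-8],[-0.04,0,0],1],[[0,0,-8],[-0.04,0,0],1],[[0,0,0],[0,0,0],1]]' 20
python3 - <<'E'
from h import *
from scipy.spatial.transform import Rotation as Ro
s=ctrl.read_state();print(loc(s['ee_pos']),s['contact_force'],s['finger_gap']);print(R.T@Ro.from_rotvec(s['tcp_rot']).as_matrix())
E
```

```text
t: 0.52
ee_pos: [654.9, -80.4, 229.1]
tcp_rot: [-1.875, -2.517, 0.003]
contact_force: [-0.1, -0.3, -1.4]
finger_gap: 32.2
[ -63.52218264 -119.09093356  229.13608401] [-0.13621134 -0.32273957 -1.39342203] 32.19367891281145
[[ 0.99993616  0.01123942  0.00116565]
 [ 0.01123518 -0.99993046  0.00358299]
 [ 0.00120584 -0.00356966 -0.9999929 ]]
```

```bash
python3 -m creep '[[[0,0,0],[-0.04,-0.03,0],1],[[0,0,0],[-0.034,-0.045,0],1],[[0,0,0],[0,-0.044,0],1],[[0,0,0],[0,0,0],1]]'
python3 - <<'E'
from h import *
s=ctrl.read_state();print(loc(s['ee_pos']),s['contact_force'],s['finger_gap'])
W=ctrl.get_calibration("wrist")
for n in ("scene","side","wrist"):
    cv2.imwrite(f"pics/{n}1.png",ctrl.snapshot(n)[:,:,::-1])
a=cv2.imread("pics/scene1.png")[60:220,80:280];b=cv2.imread("pics/side1.png")[20:180,170:370]
cv2.imwrite("pics/j1.png",cv2.resize(np.hstack([a,b]),None,fx=2,fy=2,interpolation=2))
E
```

```text
t: 1.02
ee_pos: [559.6, -183.7, 227.2]
tcp_rot: [-1.872, -2.514, -0.0]
contact_force: [0.7, 0.2, -0.7]
finger_gap: 0.3
[-136.5512587     1.00533818  227.23411283] [ 0.73464784  0.23797767 -0.71777693] 0.2548028155086701
```

View pics/j1.png

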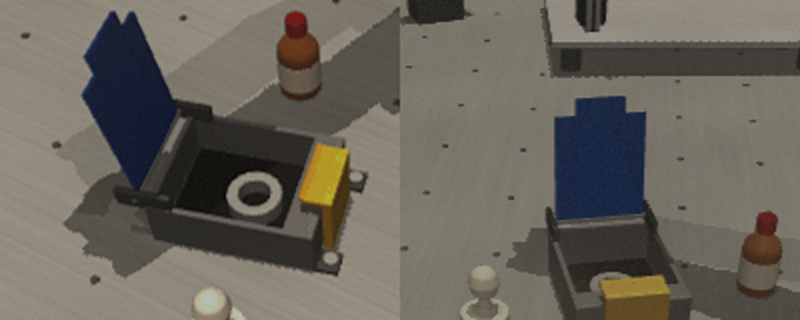

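View pics/wrist1.png

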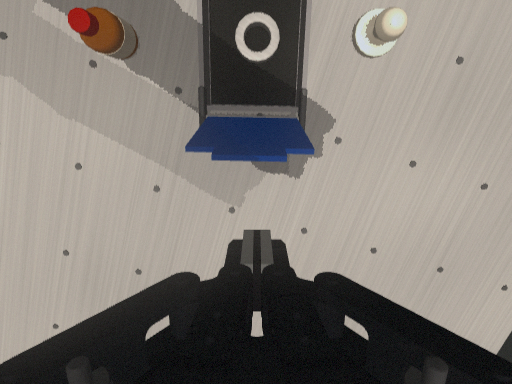

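Run:
```python
from h import *
np.set_printoptions(precision=1,suppress=True)
W=ctrl.get_calibration("wrist");S=ctrl.get_calibration("side");C=ctrl.get_calibration("scene")
def tri(l):
    A=np.zeros((3,3));b=np.zeros(3)
    for c,uv in l:
        o,d=ray(c,uv);P=np.eye(3)-np.outer(d,d);A+=P;b+=P@o
    p=np.linalg.solve(A,b);return loc(p),[round(float(np.linalg.norm(np.cross(p-ray(c,uv)[0],ray(c,uv)[1]))),1) for c,uv in l]
# which scene corner is +y: farther from ref ball -> right one
print(tri([(C,(136.5,66)),(S,(258.5,69.5)),(W,(287,160))]))
print(tri([(C,(146,67)),(S,(282.5,68.5)),(W,(213,160))]))
print("shoulders",tri([(C,(122.5,107)),(S,(248,79)),(W,(314,152))]))
print("hinge end flap bottom W", [loc(onz(W,uv,50)) for uv in [(212,116),(299,117)]])
print("rails", [loc(onz(W,uv,59)) for uv in [(201,87),(304,88),(201,126)]])
```

```text
(array([-86.2, -16.5, 190.5]), [18.0, 15.3, 11.6])
(array([-93.5,  27.4, 171.6]), [8.6, 1.8, 7.4])
shoulders (array([-96. , -43.1, 155.4]), [1.1, 1.5, 1.8])
hinge end flap bottom W [array([-76.6,  43.1,  50. ]), array([-76.1, -47.3,  50. ])]
rails [array([-48.7,  52. ,  59. ]), array([-47.9, -49.4,  59. ]), array([-86.3,  53.3,  59. ])]
```

```bash
cat > st.py <<'E'
from h import *
np.set_printoptions(precision=1,suppress=True)
s=ctrl.read_state();print(s['t'],loc(s['ee_pos']),R.T@s['contact_force'])
E
python3 -m creep '[[[0,0,0],[0,0,0.035],1],[[0,0,0],[0,0,0.032],1],[[0,0,0],[0,0,0],1],[[0,0,0],[0.02,0,0],1],[[0,0,0],[0.015,0,0],1]]' ; python3 st.py
```

```text
t: 1.8
ee_pos: [561.3, -140.4, 161.6]
tcp_rot: [1.859, 2.529, 0.016]
contact_force: [0.1, 0.3, -1.0]
finger_gap: -0.0
1.8 [-95.4 -12.6 161.6] [ 0.3 -0.2 -1. ]
```

```bash
cat >> st.py <<'E'
from scipy.spatial.transform import Rotation as Ro
print(R.T@Ro.from_rotvec(s['tcp_rot']).as_matrix()*100)
import sys
if len(sys.argv)>1:
    a=ctrl.snapshot("scene")[60:220,80:280,::-1];b=ctrl.snapshot("side")[20:180,170:370,::-1]
    cv2.imwrite(f"pics/{sys.argv[1]}.png",cv2.resize(np.hstack([a,b]),None,fx=2,fy=2,interpolation=2))
E
python3 st.py j2
```

```text
1.8 [-95.4 -12.6 161.6] [ 0.3 -0.2 -1. ]
[[ 100.     2.4    0.4]
 [   2.4 -100.    -1. ]
 [   0.4    1.  -100. ]]
```

View pics/j2.png

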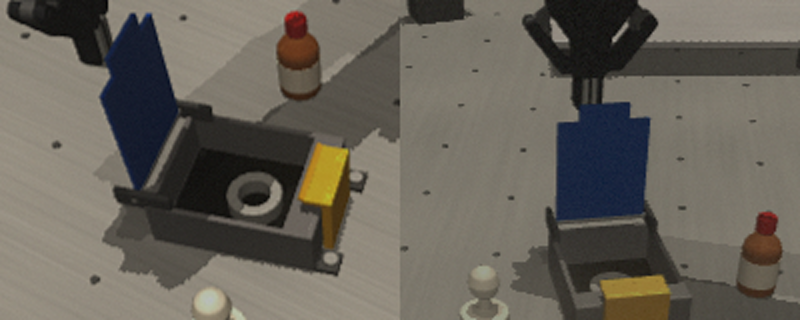

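```bash
python3 -m creep '[[[0,0,1.4],[-0.01,-0.012,0],1],[[0,0,0],[0,-0.004,0],1],[[0,0,0],[0.008,0,0],1],[[0,0,0],[0,0,0],1]]' ; python3 st.py
```

```text
t: 2.4
ee_pos: [546.0, -148.0, 163.0]
tcp_rot: [1.89, 2.503, 0.017]
contact_force: [-0.8, -0.1, -0.4]
finger_gap: -0.2
2.4 [-98.4   4.2 163. ] [ 0.1  0.8 -0.4]
[[ 100.    -0.2    0.3]
 [  -0.2 -100.    -1.2]
 [   0.3    1.2 -100. ]]
```

```bash
python3 -m creep '[[[0,0,0],[0.012,0,0],1],[[0,0,0],[0.012,0.001,0.001],1],[[0,0,0],[0.012,0.001,0.003],1],[[0,0,0],[0.012,0.001,0.004],1]]' ; python3 st.py j3
```

```text
t: 2.9
ee_pos: [535.3, -98.3, 154.8]
tcp_rot: [1.891, 2.503, 0.017]
contact_force: [-0.1, 0.6, -0.7]
finger_gap: 0.1
2.9 [-47.7   0.8 154.8] [ 0.6 -0.  -0.7]
[[ 100.    -0.2    0.2]
 [  -0.2 -100.    -1.2]
 [   0.2    1.2 -100. ]]
```

View pics/j3.png

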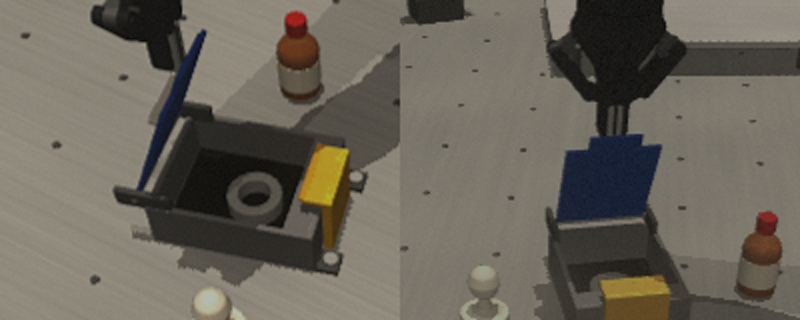

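The flap is following the finger: it leans forward at about 1.2 rad with no noticeable force. I'll carry on along the arc.

```bash
python3 -m creep '[[[0,0,0],[0.012,0,0.006],1],[[0,0,0],[0.012,0,0.008],1],[[0,0,0],[0.011,0,0.009],1],[[0,0,0],[0.008,0,0.01],1]]' ; python3 st.py
```

```text
t: 3.5
ee_pos: [523.4, -53.1, 119.9]
tcp_rot: [1.889, 2.504, 0.019]
contact_force: [-0.2, 0.2, -0.3]
finger_gap: 0.2
3.5 [ -1.   -0.3 119.9] [ 0.3  0.1 -0.3]
[[ 100.    -0.1    0.3]
 [  -0.1 -100.    -1.2]
 [   0.3    1.2 -100. ]]
```

```bash
python3 -m creep '[[[0,0,0],[0.007,0,0.01],1],[[0,0,0],[0.005,0,0.011],1],[[0,0,0],[0.003,0,0.011],1],[[0,0,0],[0,0,0],1]]' ; python3 st.py j4
```

```text
t: 4.0
ee_pos: [518.4, -36.7, 84.3]
tcp_rot: [1.889, 2.507, 0.017]
contact_force: [-0.5, -0.5, 0.3]
finger_gap: -0.5
4.0 [16.2  0.  84.3] [-0.4  0.7  0.3]
[[ 100.    -0.     0.4]
 [   0.  -100.    -1. ]
 [   0.4    1.  -100. ]]
```

View pics/j4.png

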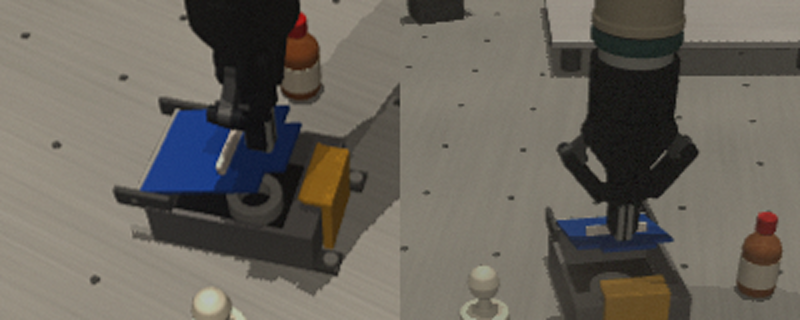

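```bash
python3 -m creep '[[[0,0,0],[0.002,0,0.009],1],[[0,0,0],[0.001,0,0.008],1],[[0,0,0],[0,0,0.005],1],[[0,0,0],[0,0,0],1]]' ; python3 st.py
```

```text
t: 4.6
ee_pos: [519.1, -34.5, 62.2]
tcp_rot: [1.889, 2.503, 0.019]
contact_force: [-0.9, -0.6, -0.0]
finger_gap: 0.0
4.6 [18.1 -1.3 62.2] [-0.3  1.  -0. ]
[[ 100.    -0.2    0.3]
 [  -0.2 -100.    -1.3]
 [   0.3    1.3 -100. ]]
```

```bash
python3 -m creep '[[[0,0,0],[0,0,0.004],1],[[0,0,0],[0,0,0.003],1],[[0,0,0],[0,0,0],1]]' ; python3 st.py;python3 -m creep '[[[0,0,0],[0,0,0.002],1],[[0,0,0],[0,0,0],1]]' ; python3 st.py j5
```

```text
t: 4.97
ee_pos: [519.4, -34.5, 54.9]
tcp_rot: [1.889, 2.503, 0.019]
contact_force: [-0.2, 0.1, 0.4]
finger_gap: -0.2
4.975 [18.  -1.5 54.9] [0.1 0.2 0.4]
[[ 100.    -0.2    0.3]
 [  -0.2 -100.    -1.3]
 [   0.3    1.3 -100. ]]
t: 5.22
ee_pos: [519.5, -34.6, 52.9]
tcp_rot: [1.889, 2.502, 0.02]
contact_force: [-0.5, 0.2, -0.3]
finger_gap: 0.1
5.225 [17.9 -1.6 52.9] [ 0.3  0.4 -0.3]
[[ 100.    -0.2    0.3]
 [  -0.2 -100.    -1.4]
 [   0.3    1.4 -100. ]]
```

View pics/j5.png

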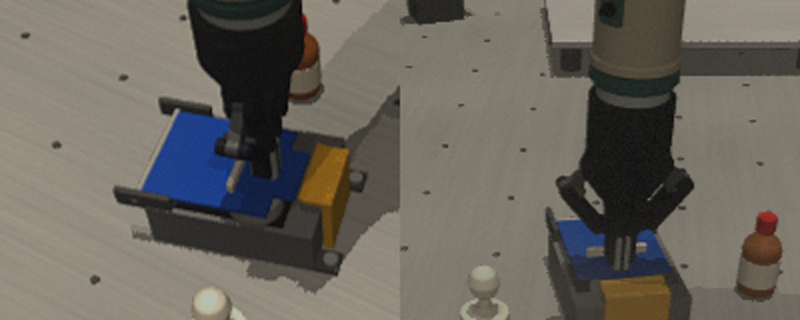

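Nearly flat. I'll press down in millimetre steps until contact shows.

```bash
python3 -m creep '[[[0,0,0],[0,0,0.0015],1],[[0,0,0],[0,0,0],1]]' ; python3 -m creep '[[[0,0,0],[0,0,0.0015],1],[[0,0,0],[0,0,0],1]]'
```

```text
t: 5.58
ee_pos: [519.7, -34.6, 51.7]
tcp_rot: [1.889, 2.502, 0.02]
contact_force: [-0.6, 1.0, 2.0]
finger_gap: 0.3
t: 5.82
ee_pos: [519.9, -34.5, 50.8]
tcp_rot: [1.889, 2.502, 0.02]
contact_force: [-0.6, -0.8, 6.3]
finger_gap: -0.3
```

```bash
python3 -m creep '[[[0,0,0],[0,0,-0.02],1],[[0,0,0],[0,0,-0.04],1],[[0,0,0],[-0.05,0,-0.05],1],[[0,0,0],[-0.05,0,-0.03],1],[[0,0,0],[-0.04,0,0],1],[[0,0,0],[0,0,0],1]]' ; python3 st.py j6
python3 - <<'E'
from h import *
np.save("w6.npy",ctrl.get_calibration("wrist")["T"])
cv2.imwrite("pics/wrist6.png",cv2.resize(ctrl.snapshot("wrist")[0:230,130:390,::-1],None,fx=2.5,fy=2.5,interpolation=2))
E
```

```text
t: 6.58
ee_pos: [556.4, -168.3, 188.5]
tcp_rot: [1.885, 2.504, 0.018]
contact_force: [0.1, 0.4, -0.3]
finger_gap: -0.1
6.575 [-120.8   -0.2  188.5] [ 0.4 -0.3 -0.3]
[[ 100.     0.1    0.1]
 [   0.1 -100.    -1.4]
 [   0.1    1.4 -100. ]]
```

View pics/j6.png

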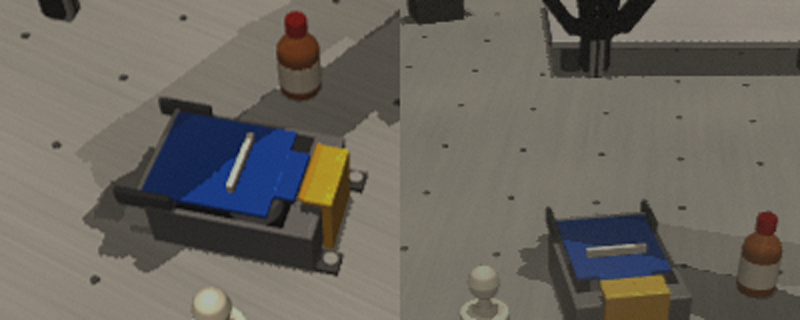

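View pics/wrist6.png

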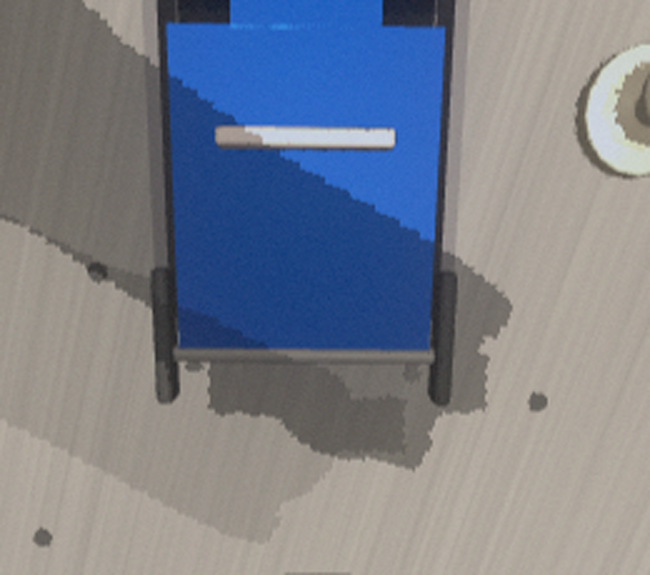

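Run:
```python
from h import *
np.set_printoptions(precision=1,suppress=True)
W=ctrl.get_calibration("wrist");S=ctrl.get_calibration("side");C=ctrl.get_calibration("scene")
f=lambda x,y:(130+x/2.5,y/2.5)
for n,uv,z in [("ridge base L",f(215,150),52),("ridge base R",f(395,150),52),("ridge top L",f(215,145),61),("should L",f(166,24),52),("should R",f(446,26),52),("hinge pin",f(305,355),52)]:
    print(n,loc(onz(W,uv,z)))
g=lambda x,y:(80+x/2,60+y/2)
for n,uv,z in [("C shoulder +y",g(298,130),52),("C shoulder -y",g(268,215),52),("C ridge top end",g(252,134),61),("C ridge base -y",g(227,190),52)]:print(n,loc(onz(C,uv,z)))
g=lambda x,y:(170+(x-400)/2,20+y/2)
for n,uv,z in [("S shoulder +y",g(664,273),52),("S shoulder -y",g(582,279),52),("S ridge",g(615,247),61)]:print(n,loc(onz(S,uv,z)))
```

```text
ridge base L [-7.7 32.9 52. ]
ridge base R [ -7.1 -29.   52. ]
ridge top L [-7.4 31.9 61. ]
should L [30.5 47.9 52. ]
should R [ 31.  -44.6  52. ]
hinge pin [-77.6   1.7  52. ]
C shoulder +y [30.1 49.8 52. ]
C shoulder -y [ 30.7 -43.1  52. ]
C ridge top end [-3.4 29.  61. ]
C ridge base -y [ -8.7 -26.2  52. ]
S shoulder +y [38.5 37.6 52. ]
S shoulder -y [ 35.6 -41.3  52. ]
S ridge [-0.2 -1.2 61. ]
```

```bash
python3 -m creep '[[[0,0,0],[0.045,-0.001,0.03],1],[[0,0,0],[0.045,-0.001,0.03],1],[[0,0,0],[0,0,0],1]]' ; python3 st.py
```

```text
t: 7.1
ee_pos: [527.2, -69.3, 126.0]
tcp_rot: [1.873, 2.521, 0.023]
contact_force: [-0.5, -0.4, 0.5]
finger_gap: -0.2
7.1 [-17.6   0.5 126. ] [-0.3  0.6  0.5]
[[ 100.     1.4    0.8]
 [   1.4 -100.    -1.2]
 [   0.8    1.2 -100. ]]
```

```bash
python3 -m creep '[[[0,0,0],[-0.013,0,0.03],1],[[0,0,0],[0,0,0.02],1],[[0,0,0],[0,0,0],1]]' ; python3 st.py
```

```text
t: 7.48
ee_pos: [532.0, -78.0, 75.3]
tcp_rot: [1.864, 2.528, 0.024]
contact_force: [-0.4, 0.1, -0.3]
finger_gap: 0.0
7.475 [-27.3  -1.6  75.3] [ 0.2  0.3 -0.3]
[[ 100.     2.1    0.9]
 [   2.1 -100.    -1.3]
 [   0.8    1.3 -100. ]]
```

```bash
python3 -m creep '[[[0,0,1.5],[-0.003,-0.002,0.012],1],[[0,0,0],[0,0,0.006],1],[[0,0,0],[0,0,0],1]]' ; python3 st.py j7
```

```text
t: 7.85
ee_pos: [532.2, -81.4, 57.8]
tcp_rot: [1.897, 2.5, 0.026]
contact_force: [-0.5, 0.3, -0.3]
finger_gap: 0.3
7.85 [-30.6  -0.9  57.8] [ 0.5  0.4 -0.3]
[[ 100.    -0.7    0.8]
 [  -0.7 -100.    -1.5]
 [   0.8    1.5 -100. ]]
```

View pics/j7.png

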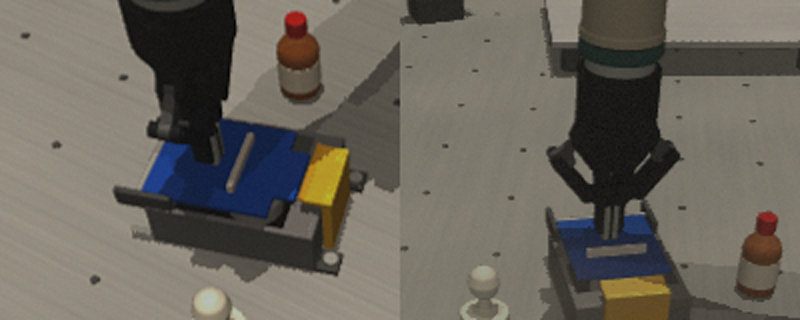

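```bash
python3 -m creep '[[[0,0,0],[0,-0.001,0.0025],1],[[0,0,0],[0.005,0,0],1],[[0,0,0],[0.004,0,0],1],[[0,0,0],[0.003,0,0],1]]' ; python3 st.py;  python3 -m creep '[[[0,0,0],[0.004,0,0],1],[[0,0,0],[0.004,0,0],1]]' ; python3 st.py
```

```text
t: 8.45
ee_pos: [528.6, -69.8, 56.3]
tcp_rot: [1.896, 2.498, 0.028]
contact_force: [0.9, -3.3, -0.9]
finger_gap: -0.2
8.45 [-18.5  -0.7  56.3] [-3.5  0.1 -0.9]
[[ 100.    -0.7    0.6]
 [  -0.7 -100.    -1.7]
 [   0.6    1.7 -100. ]]
t: 8.7
ee_pos: [526.7, -63.1, 56.5]
tcp_rot: [1.897, 2.496, 0.026]
contact_force: [0.5, -2.4, -1.3]
finger_gap: -0.3
8.7 [-11.6  -0.6  56.5] [-2.5  0.2 -1.3]
[[ 100.    -0.8    0.4]
 [  -0.8 -100.    -1.8]
 [   0.5    1.7 -100. ]]
```

Sliding at about 2.5 N, as expected.

```bash
python3 -m creep '[[[0,0,0],[0.004,0,0],1],[[0,0,0],[0.004,0,0.0005],1]]' ; python3 st.py;  python3 -m creep '[[[0,0,0],[0.003,0,0],1],[[0,0,0],[0.002,0,0],1]]' ; python3 st.py j8
```

```text
t: 8.95
ee_pos: [524.6, -55.5, 56.0]
tcp_rot: [1.897, 2.495, 0.026]
contact_force: [0.6, -1.9, 0.6]
finger_gap: -0.1
8.95 [-3.6 -0.7 56. ] [-2.  -0.   0.6]
[[ 100.    -0.9    0.4]
 [  -0.9 -100.    -1.8]
 [   0.4    1.8 -100. ]]
t: 9.2
ee_pos: [523.3, -50.8, 56.3]
tcp_rot: [1.896, 2.494, 0.025]
contact_force: [1.3, -6.7, -0.1]
finger_gap: -0.1
9.2 [ 1.3 -0.8 56.3] [-6.8  0.6 -0.1]
[[ 100.    -0.9    0.3]
 [  -0.9 -100.    -1.8]
 [   0.3    1.8 -100. ]]
```

View pics/j8.png

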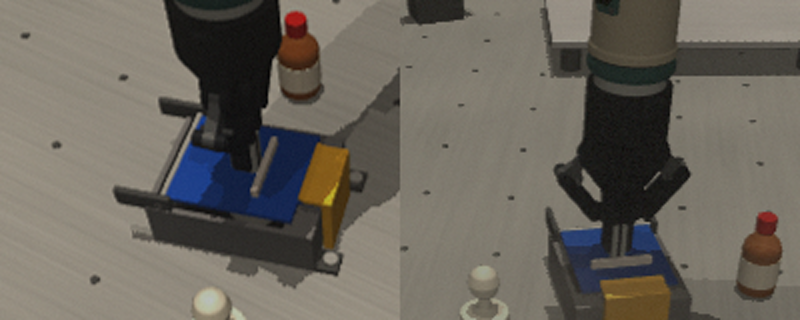

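```bash
python3 -m creep '[[[0,0,0],[0.002,0,0],1],[[0,0,0],[0.001,0,0],1]]' ; python3 st.py; python3 -m creep '[[[0,0,0],[0.001,0,0],1],[[0,0,0],[0.0,0,0],1]]' ; python3 st.py
```

```text
t: 9.55
ee_pos: [523.2, -50.9, 56.3]
tcp_rot: [1.898, 2.489, 0.023]
contact_force: [0.9, -5.0, -0.8]
finger_gap: -0.1
9.55 [ 1.2 -0.7 56.3] [-5.1  0.5 -0.8]
[[ 100.    -1.2   -0.1]
 [  -1.2 -100.    -1.9]
 [  -0.     1.9 -100. ]]
t: 9.8
ee_pos: [523.2, -51.0, 56.3]
tcp_rot: [1.899, 2.487, 0.022]
contact_force: [0.2, -3.2, 0.7]
finger_gap: -0.2
9.8 [ 1.1 -0.6 56.3] [-3.1  0.7  0.7]
[[ 100.    -1.3   -0.2]
 [  -1.3 -100.    -1.9]
 [  -0.1    1.9 -100. ]]
```

The finger has stopped at x≈1.2. I'll back off a little and measure.

```bash
python3 -m creep '[[[0,0,0],[-0.008,0,0],1],[[0,0,0],[-0.004,0,-0.01],1],[[0,0,0],[-0.03,0,-0.04],1],[[0,0,0],[-0.05,0,-0.05],1],[[0,0,0],[-0.04,0,-0.03],1],[[0,0,0],[0,0,0],1]]' ; python3 st.py j9
python3 - <<'E'
from h import *
cv2.imwrite("pics/wrist9.png",cv2.resize(ctrl.snapshot("wrist")[0:230,130:390,::-1],None,fx=2.5,fy=2.5,interpolation=2))
E
```

```text
t: 10.55
ee_pos: [556.1, -174.6, 188.1]
tcp_rot: [1.893, 2.496, 0.027]
contact_force: [0.3, 0.7, -0.9]
finger_gap: 0.2
10.55 [-126.8    1.8  188.1] [ 0.6 -0.4 -0.9]
[[ 100.    -0.6    0.3]
 [  -0.6 -100.    -1.9]
 [   0.4    1.9 -100. ]]
```

View pics/j9.png

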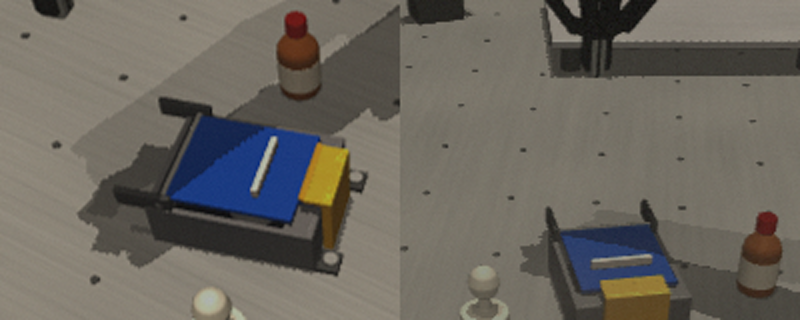

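View pics/wrist9.png

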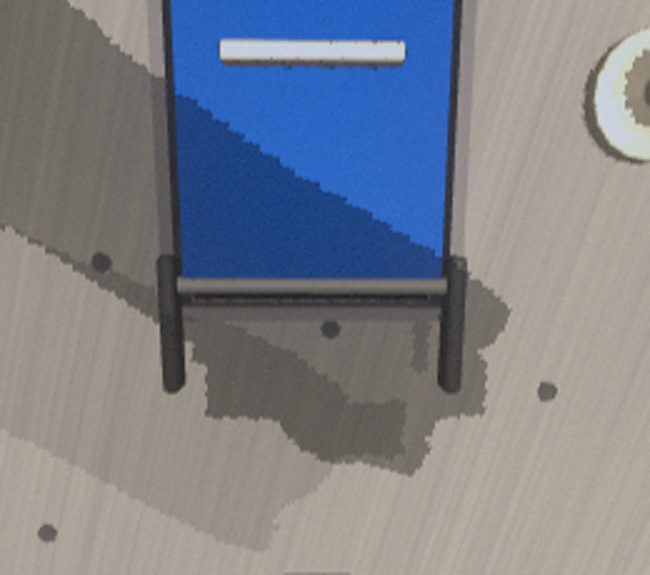

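Run:
```python
from h import *
np.set_printoptions(precision=1,suppress=True)
W=ctrl.get_calibration("wrist");S=ctrl.get_calibration("side");C=ctrl.get_calibration("scene")
f=lambda x,y:(130+x/2.5,y/2.5)
for n,uv,z in [("ridge base L",f(220,67),52),("ridge base R",f(405,67),52),("hinge pin",f(312,287),52),("rail back",f(173,392),59),("rail front",f(168,257),59)]:
    print(n,loc(onz(W,uv,z)))
g=lambda x,y:(80+x/2,60+y/2)
for n,uv,z in [("C shoulder +y",g(321,135),52),("C shoulder -y",g(294,220),52),("C ridge top end",g(276,137),61),("C ridge base -y",g(252,194),52)]:print(n,loc(onz(C,uv,z)))
g=lambda x,y:(170+(x-400)/2,20+y/2)
print("S ridge",loc(onz(S,g(622,260),61)))
```

```text
ridge base L [13.1 32.9 52. ]
ridge base R [ 13.3 -28.5  52. ]
hinge pin [-57.6   2.6  52. ]
rail back [-94.1  52.8  59. ]
rail front [-47.4  52.1  59. ]
C shoulder +y [50.6 48.7 52. ]
C shoulder -y [ 52.1 -43.3  52. ]
C ridge top end [17.  30.2 61. ]
C ridge base -y [ 12.2 -25.6  52. ]
S ridge [23.4 -0.2 61. ]
```

The ridge has moved 20.6 mm (from -7.5 to +13.2) and the pin 20 mm. The tongue has gone under the unbroken yellow lip, and the finger stalled at 5–7 N, well above the 2.5 N sliding friction. The robot is clear, so I'm handing in.

Run:
```python
from h import *
a=cv2.imread("pics/scene0.png").astype(int);b=ctrl.snapshot("scene")[:,:,::-1].astype(int)
d=abs(a-b).max(2)
for n,(x0,y0,x1,y1) in dict(bottle=(215,63,243,112),ball=(172,202,206,240),block=(294,174,324,206)).items(): print(n,(d[y0:y1,x0:x1]>60).mean())
print(ctrl.finish_job())
```

```text
bottle 0.12244897959183673
ball 0.11377708978328173
block 0.0
the job is handed in; nothing more can be done
None
```

The case is closed. I folded the flap down with the shut fingertips, then pushed the white ridge until the flap stopped, and handed in at about 10.6 s with the arm well clear.

- **Fold:** I pushed along an arc near the tongue and pressed down until contact reached about 6 N. The flap then lay flat with the tongue just short of the lip.
- **Slide:** It moved at about 2.5 N, then stalled at 5–7 N. The ridge travelled about 20.6 mm and the hinge pin about 20 mm. The slide started somewhere between 0 and 3 mm, so it should be at or very near its 22 mm stop. I did not push harder to confirm the stop.
- **Lip:** The scene view shows the tongue going under the yellow lip.
- **Things around the case:** In a before-and-after comparison of the scene view, the block's area did not change. About 12% of the pixels changed around the bottle and 11% around the ball. I put that down to the robot's moving shadow, because both stood in the same place in the close-up views, but I did not measure their positions again.
- **Ring gauge:** It is now hidden under the flap and could not be checked at the end. The fingers never went into the case.

Hand estimates of position from the side camera differed from the other two views by about 5–10 mm in places, so I relied on the wrist and scene views.

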